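Set the iris of the light base to the red tab

TASK

Stop the light base down for the next board, pushing only with the fingertips: swing the yellow clamp lever all the way back, away from the ring, to free the iris ring, push the ring's blue knob round until its lever points at the red tab on the scale, then push the clamp lever forward again against its stop so that the ring stays set. Do not force the levers, and leave the things lying around where they are.

Things in the scene. Friction and masses are not known exactly. Their poses are not given: they have to be found in the camera images.
- light_base: white lamp housing fixed to the worktop, 50 mm high; origin at worktop height under the iris axis; -x is its front (dial, rocker switch). The box spans x -75 to +110 mm, y -95 to +75 mm. On it a round aluminium flange, radius 60 mm, top z 58 mm, with scale marks every 5 degrees on the front arc. Nothing on the box is higher than 71 mm except the two knobs and the loupe
- iris_ring (a joint): angle of the iris ring, rad, 0 (open) to 2.27; growing values turn it counter-clockwise from above. The lever's bearing, from the base's -x axis towards its -y, is this value minus 1.222: at 0 it points left (+y), then swings across the front to the right. Starts 0 to 0.35. Unclamped it turns with about 1 N at the knob and stays where left; clamped, friction holds it
- iris_axis (a point): point on the upright axis of the iris ring, at z 58 mm (top of the flange). The black ring round it has radius 47 mm and its top at z 71 mm
- iris_knob (a point): centre of the top of the blue knob at the end of the ring's lever: upright round post, 12 mm diameter, 72 mm from the iris axis, from z 72 to 96 mm. Under it a steel arm 8 mm wide, z 64 to 69 mm, with a dark line along its middle, runs in to the ring, where a white line continues it. The point's -x axis points outward along the lever
- set_tab: red tab, 10 mm wide, clipped on the rim of the scale flange 51 to 65 mm from the iris axis, top at z 61 mm (the lever passes above it); it cannot be moved. Origin on the iris axis at z 58 mm; its -x axis points through the middle of the tab. It stands from 0.47 rad to the +y side to 0.78 rad to the -y side of the base's -x axis
- tab_mid (a point): middle of the red tab's top face, 58.5 mm from the iris axis
- clamp (a joint): angle of the yellow clamp lever, rad: 0 clamped, against its stop, lever pointing to the base's +y; 1.05 fully open, against the other stop. Growing values swing the knob away from the iris, towards the base's +x (back), clockwise from above. Starts 0 to 0.05. It grips the ring below about 0.25 and yields back by 0.02 when let go at its stop. Needs 3 to 5 N at the knob and stays where left
- clamp_knob (a point): centre of the top of the yellow upright knob of the clamp lever: a round post of 12 mm diameter, 48 mm from the clamp's pivot, standing from z 65 to 94 mm
- clamp_pivot (a point): point on the clamp lever's upright axis, at z 59 mm, at x 74, y -72 mm of the base (its back right corner); the lever's hub, 22 mm wide, has its top at z 70 mm, and so has the aluminium shoe guide, 21 mm wide, between it and the ring
- loupe: black eye loupe, 39 x 39 x 34 mm, standing loose on the back left corner of the light base; origin under its centre; to be left alone
- board_io: blue circuit board, 62 x 100 x 14 mm, loose on the worktop left of the base; origin under its centre; to be left alone
- tweezers: steel tweezers, 13 x 115 x 8 mm, loose on the worktop left of the base; to be left alone
- pen_0: white and black marker pen, 17 x 135 x 16 mm, loose in front of the base; to be left alone
- capacitor_0: black upright capacitor, 30 mm diameter, 50 mm high, loose, right of the base in front of the vice; to be left alone
- tally_counter: white round counter, 45 x 45 x 28 mm, loose, right of the vice; to be left alone
- terminal_block: green terminal block, 22 x 63 x 20 mm, loose, right of the vice; to be left alone
- solder_spool: spool of solder wire, 58 mm diameter, 52 mm high, loose, at the left; to be left alone

How it is judged:
By the outcome, as a careful person would: the job done as asked, in the order asked, and still so for the second after the job is handed in, with the robot touching nothing.
It also fails if it takes over 61 s, if anything falls off the work surface, if the arm or the gripper's body presses on something with over 40 N, if the wrist force passes 120 N, or if a joint passes its speed limit or range.

ROBOT

A 7-joint arm with a two-finger parallel gripper is mounted at the origin on a cart in front of the work surface, level with it; the furniture and walls round the work are solid. World frame = base frame: x ahead of the robot, y to its left, z up, the work surface at z = 0. Lengths are in mm, angles in rad, forces in N, time in s.
With the tool pointing down it reaches from about 400 to 875 mm from the base axis. Payload 19.3 kg.
Tool frame: the origin (TCP) lies at the very end of the fingers, on their centre line; the grasp point (between the pads) lies 19 mm behind it (grip_point_offset is the z of the grasp point in the tool frame, in mm); z points along the fingers, y is the line along which they close (so a half turn about z gives the same grasp; the last joint's range is limited). The gripper opens to 85 mm and grips with 20 to 120 N. Pads are 22 mm wide; open, the fingers measure 114 mm over their backs; the gripper's body (76 mm by 85 mm) begins 54 mm behind the grasp point. The pads swing forward as they close: fully open they stand 13 mm farther back than shut.
Start: joints at [-1.203, 0.521, -0.036, 1.599, 0.021, 1.021, -0.113], TCP at [264.984, 566.037, 231.291] pointing down, gripper open.
Joint ranges: [-2.91, 2.91], [-0.3, 2.13], [-1.5, 1.42], [0.17, 2.43], [-1.26, 4.41], [0.16, 1.93], [-2.52, 2.52]. Speed limits (rad/s): [1.89, 1.89, 2.39, 2.39, 3.01, 3.01, 3.01].

INTERFACE

Orientations are given as a 3x3 rotation matrix whose columns are the frame's x, y, z axes.
In Python, from workcell import movep, movel, goto_joints, open_gripper, clamp, wait, inverse_kinematics, read_state, camera, PlanningError, finish_job, grip_point_offset gives the robot as it stands. Calls block until the motion is done:
- movep(position, orientation): joint-space move of the TCP to a pose.
- movel(position, frame=None, max_speed=150, guard=None): straight line of the TCP; frame=None keeps the orientation; max_speed is the mean speed in mm/s. With guard (N) it stops when the force on the tool has changed by that much, and returns True; else False.
- goto_joints(angles): joint-space move.
- open_gripper() and clamp(): open the fingers fully, or close them until they stop; the grip force is fixed at half the most.
- wait(seconds).
- inverse_kinematics(position, orientation): joint angles nearest the present ones, or None.
- read_state(): the state.
- camera(name): name is "scene" or "top" or "wrist"; returns a dict with "image" (480x640x3 uint8, blue, green, red), "range_z" (480x640 float32, mm along the optical axis (not along the pixel's ray), 0 where there is no reading), "fx", "fy", "cx", "cy" (pixels), "dist_coeffs" ([k1, k2, p1, p2, k3] as OpenCV has them; the pictures are not rectified), "cam_to_world" (4x4, takes a point from camera to world coordinates). Camera axes: x right, y up, looking along -z (the intrinsics and any distortion apply to the point x, -y, -z); pixel columns grow to the right and rows downward; lengths in mm; the calibration is good to about 2 mm. A picture is of the moment at which its call begins.
A pose or a line that the arm cannot do raises PlanningError and nothing moves.
- finish_job(): hands the job in; it is judged then, once.
The state is a dict: "time": time; "qpos": joint angles; "qvel": joint speeds; "joint_efforts": joint torques, N m; "eef_pos": TCP position; "tool_rot": TCP orientation; "ft_force": force on the tool from outside, world axes, zero at the start; "torque": the same for the moment, N m; "finger_gap": finger opening in mm; "gripper_force": force on a finger pad.
Only numpy, scipy, OpenCV 4.12 (cv2) and the standard library are available. Lean on these libraries where they do the work, as an engineer would, in place of code of your own. Each camera call takes 0.05 s, during which the arm holds its last target. There are 200 camera calls.

## Working session

There is one attempt and no reset: what is moved stays moved. The work goes in short steps, each a Python script; the robot and the scene stay as the last script left them, time stands still between calls to the robot, and variables do not carry over. Pictures are saved under pics/ and viewed, at most 10 in all, crops included, and the job is handed in when it is done.

```bash
ls; mkdir -p pics; python3 - <<'E'
from workcell import *
import cv2,numpy as np
for n in ("top","scene"):
    c=camera(n); cv2.imwrite(f"pics/{n}0.png",c["image"]); np.savez(f"{n}0.npz",**c)
    print(n,c["fx"],c["dist_coeffs"],np.round(c["cam_to_world"],2).tolist())
s=read_state();print(s["time"],s["tool_rot"],s["ft_force"],grip_point_offset)
E
```

```text
pics
top 573.8295651793625 [-0.08708491  0.          0.          0.          0.        ] [[-0.01, 1.0, -0.08, 393.27], [-1.0, -0.01, -0.0, 47.93], [-0.0, 0.08, 1.0, 1480.26], [0.0, 0.0, 0.0, 1.0]]
scene 509.40801529058143 [-0.00441543  0.          0.          0.          0.        ] [[0.55, 0.37, -0.75, -327.51], [-0.84, 0.25, -0.49, -494.65], [0.01, 0.9, 0.44, 589.56], [0.0, 0.0, 0.0, 1.0]]
0.1 [[-9.05670153e-01  4.23982842e-01 -3.53166065e-04]
 [ 4.23982982e-01  9.05669674e-01 -9.33905002e-04]
 [-7.61079014e-05 -9.95546287e-04 -9.99999502e-01]] [ 0.96474961 -0.48867892  0.89752549] -18.700000000000003
```

View pics/top0.png

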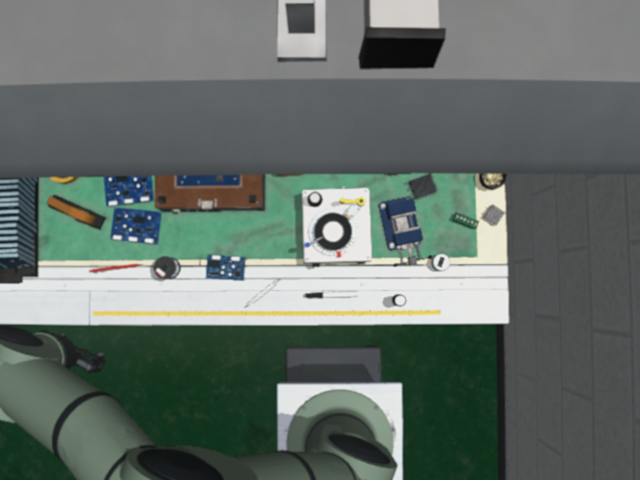

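View pics/scene0.png

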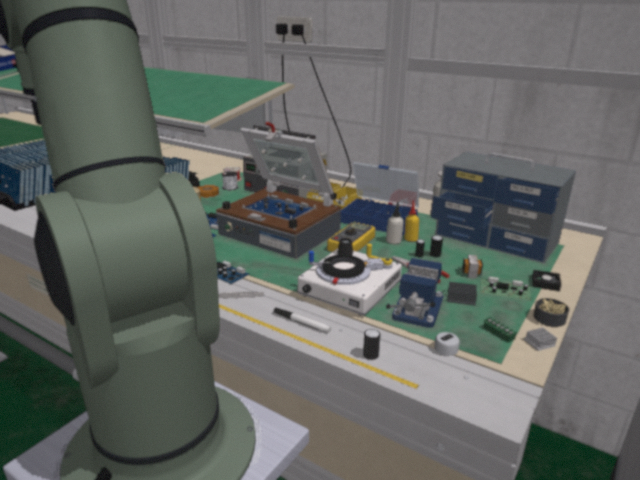

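The top view shows the light base with its box at columns 302-371 and rows 188-264. The ring centre is near (332,231), the blue knob near (307,245), the red tab near (339,254), the yellow lever near (352,201), and the loupe near (315,198). The scene view agrees. Next I'll get world coordinates, including the height of the grey overhang.

```bash
cat > h.py <<'E'
import numpy as np, cv2
def rays(c,uv):
    K=np.array([[c["fx"],0,c["cx"]],[0,c["fy"],c["cy"]],[0,0,1.]])
    n=cv2.undistortPoints(np.float64(uv).reshape(-1,1,2),K,np.float64(c["dist_coeffs"])).reshape(-1,2)
    d=np.c_[n[:,0],-n[:,1],-np.ones(len(n))]
    return d@c["cam_to_world"][:3,:3].T, c["cam_to_world"][:3,3]
def at_z(c,uv,z):
    d,o=rays(c,uv); return o+d*((z-o[2])/d[:,2])[:,None]
def by_range(c,uv):
    uv=np.int32(uv).reshape(-1,2); d,o=rays(c,uv); return o+d*c["range_z"][uv[:,1],uv[:,0]][:,None]
def mask_px(c,lo,hi,box=None):
    m=cv2.inRange(cv2.cvtColor(c["image"],cv2.COLOR_BGR2HSV),np.array(lo),np.array(hi))
    v,u=np.nonzero(m); return np.c_[u,v]
E
python3 - <<'E'
from h import *
c=dict(np.load("top0.npz"))
print(np.round(by_range(c,[[100,160],[330,165],[330,120],[330,90],[330,60],[332,231],[315,198],[304,192],[369,192],[369,260],[304,260],[400,220]])))
print("axis",at_z(c,[[332,231]],71),"knob",at_z(c,[[307,245]],96),"tab",at_z(c,[[339,254]],61), "yellow",at_z(c,[[358,200],[346,203]],[90,70]))
print("box",at_z(c,[[302,188],[371,188],[371,264],[302,264]],50))
s=dict(np.load("scene0.npz"))
print(np.round(by_range(s,[[345,265],[312,257],[334,281],[376,262],[390,262],[345,250],[345,175],[295,170],[395,220],[412,225],[380,185]])))
E
python3 - <<'E'
import cv2
i=cv2.imread("pics/top0.png")[170:280,270:400]
j=cv2.imread("pics/scene0.png")[225:325,280:420]
cv2.imwrite("pics/c.png",cv2.vconcat([cv2.resize(i,(700,300*2)[:2])[:590,:],])) if 0 else cv2.imwrite("pics/c.png",cv2.hconcat([cv2.resize(i,(400,338),interpolation=2),cv2.resize(j,(400,338),interpolation=2)]))
E
```

```text
[[ 494.  221. 1041.]
 [ 490.   39. 1031.]
 [ 517.   40. 1067.]
 [ 534.   40. 1083.]
 [ 553.   40. 1090.]
 [ 534.   17.   57.]
 [ 614.   59.   80.]
 [ 633.   87.   55.]
 [ 641.  -81.    4.]
 [ 462.  -75.   47.]
 [ 462.   88.   50.]
 [ 562. -154.   45.]]
axis [[532.63503475  17.69428633  71.        ]] knob [[496.5147988   78.97367077  96.        ]] tab [[476.27543502   0.58497445  61.        ]] yellow [[606.56188269 -46.11329068  90.        ]
 [602.28553922 -17.60289589  70.        ]]
box [[644.11723078  91.99302574  50.        ]
 [643.08972786 -82.00760661  50.        ]
 [451.4236958  -79.4179404   50.        ]
 [452.51271519  92.69035487  50.        ]]
[[ 546.   19.   59.]
 [ 495.   74.   84.]
 [ 471.    0.   58.]
 [ 580.  -41.   69.]
 [ 609.  -61.   63.]
 [ 602.   53.   64.]
 [1219.  427.   18.]
 [ 744.  301.  179.]
 [ 826.   34.   68.]
 [ 860.   -2.   51.]
 [ 992.  168.   94.]]
```

View pics/c.png

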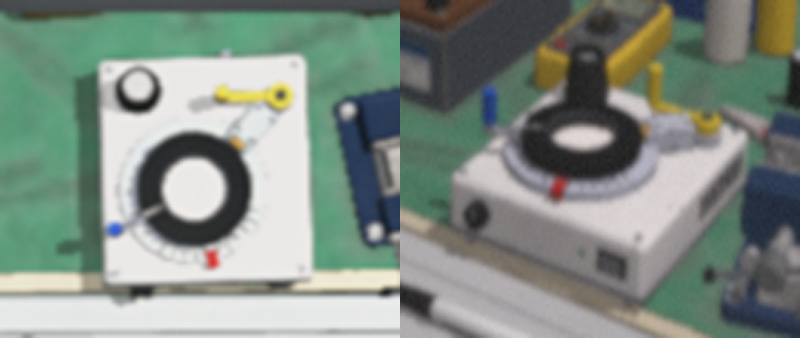

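The axis is near (531,16), the blue knob near (496,78), the red tab near (475,0), and the yellow knob near (603,-11). The overhang sits at z > 1030, so it is well clear. Next I'll check IK and then take a close look.

```bash
cat >> h.py <<'E'
def R(yaw):
    c,s=np.cos(yaw),np.sin(yaw); return np.array([[c,s,0],[s,-c,0],[0,0,-1.]])
E
python3 - <<'E'
from workcell import *
from h import *
for p in ([586,-8,78],[640,-15,78],[510,90,78],[470,10,78]):
    print(p)
    for y in np.arange(-1.2,5,0.5):
        q=inverse_kinematics(p,R(y)); print(round(y,1),None if q is None else np.round(q,2))
clamp()
movep([520,10,300],R(2.6))
c=camera("wrist"); cv2.imwrite("pics/w1.png",c["image"]); np.savez("w1.npz",**c)
s=read_state(); print(s["time"],np.round(s["qpos"],2),s["finger_gap"],np.round(c["cam_to_world"],2))
E
```

```text
[586, -8, 78]
-1.2 [-0.77  1.12  1.22  1.86 -1.2   1.14 -1.85]
-0.7 [-0.77  1.12  1.22  1.86 -1.2   1.14 -1.35]
-0.2 [-0.49  0.76  0.6   1.84 -0.63  0.74 -1.31]
0.3 [-0.5   0.77  0.62  1.84 -0.64  0.74 -0.79]
0.8 [-0.45  0.74  0.53  1.84 -0.55  0.71 -0.37]
1.3 [-0.39  0.72  0.44  1.84 -0.45  0.69  0.04]
1.8 [-0.31  0.69  0.32  1.83 -0.33  0.67  0.43]
2.3 [-0.22  0.67  0.19  1.83 -0.2   0.66  0.82]
2.8 [-0.14  0.66  0.07  1.82 -0.07  0.66  1.21]
3.3 [-0.05  0.66 -0.05  1.82  0.05  0.66  1.6 ]
3.8 [ 0.03  0.66 -0.16  1.81  0.16  0.68  2.  ]
4.3 [ 0.11  0.67 -0.28  1.81  0.27  0.7   2.41]
4.8 [-0.77  1.12  1.22  1.86 -1.2   1.14 -2.13]
[640, -15, 78]
-1.2 [-0.7   1.17  1.22  1.7  -1.19  1.19 -1.92]
-0.7 [-0.7   1.17  1.22  1.7  -1.19  1.19 -1.42]
-0.2 [-0.48  0.85  0.66  1.69 -0.67  0.84 -1.28]
0.3 [-0.47  0.84  0.64  1.69 -0.65  0.83 -0.8 ]
0.8 [-0.42  0.81  0.55  1.69 -0.56  0.8  -0.38]
1.3 [-0.36  0.79  0.45  1.69 -0.46  0.78  0.04]
1.8 [-0.28  0.76  0.33  1.68 -0.34  0.75  0.44]
2.3 [-0.2   0.74  0.21  1.68 -0.21  0.74  0.83]
2.8 [-0.13  0.73  0.09  1.67 -0.09  0.74  1.23]
3.3 [-0.0
[... 1041 characters left out ...]
47  0.58  0.43  2.14 -0.48  0.52 -0.45]
1.3 [-0.41  0.56  0.34  2.13 -0.39  0.5  -0.04]
1.8 [-0.35  0.55  0.26  2.13 -0.29  0.49  0.36]
2.3 [-0.27  0.54  0.17  2.13 -0.18  0.49  0.76]
2.8 [-0.19  0.53  0.05  2.12 -0.06  0.49  1.14]
3.3 [-0.11  0.53 -0.05  2.12  0.05  0.49  1.53]
3.8 [-0.03  0.53 -0.15  2.11  0.15  0.5   1.93]
4.3 [ 0.05  0.54 -0.25  2.11  0.26  0.52  2.33]
4.8 [-0.91  1.01  1.22  2.15 -1.23  1.   -2.01]
3.1167 [-0.42  0.29  0.36  1.8  -0.12  1.07  1.01] -0.14745848809982753 [[ 5.1000e-01 -8.3000e-01 -2.3000e-01  4.6368e+02]
 [ 8.6000e-01  5.0000e-01  1.4000e-01  4.5020e+01]
 [-0.0000e+00 -2.7000e-01  9.6000e-01  4.4285e+02]
 [ 0.0000e+00  0.0000e+00  0.0000e+00  1.0000e+00]]
```

View pics/w1.png

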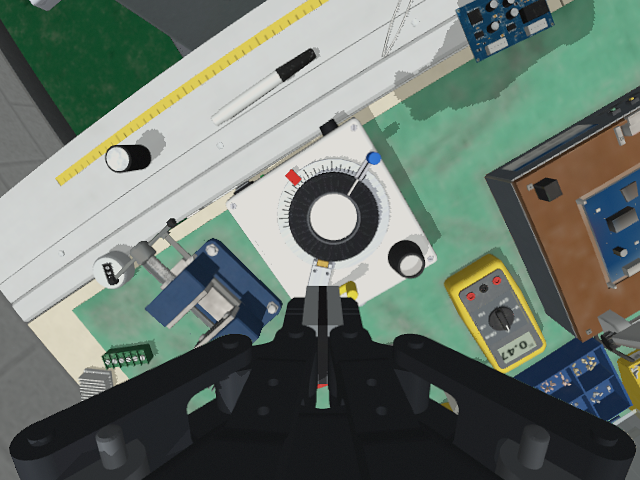

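The wrist view is clear: ring centre about (334,216), blue knob (373,158), red tab (293,177), shoe guide (322,268), yellow knob (349,291), loupe (407,258). Now I'll measure these and check them against the given sizes.

```bash
cat >> h.py <<'E'
def blob(c,lo,hi,box):
    p=mask_px(c,lo,hi); x0,y0,x1,y1=box
    return p[(p[:,0]>=x0)&(p[:,0]<=x1)&(p[:,1]>=y0)&(p[:,1]<=y1)]
BLUE=((105,150,80),(125,255,255)); RED=((0,150,90),(8,255,255)); YEL=((22,150,100),(32,255,255))
E
python3 - <<'E'
from h import *
c=dict(np.load("w1.npz"))
g=cv2.cvtColor(c["image"],cv2.COLOR_BGR2GRAY)
m=np.uint8(g<75)*255; m[:, :]=m
n,l,st,ce=cv2.connectedComponentsWithStats(m)
k=l[216,300]; print("ring",st[k],ce[k])
cn=max(cv2.findContours(np.uint8(l==k),0,1)[0],key=len)
(P)=at_z(c,cn.reshape(-1,2),71)[:,:2]
A=np.c_[2*P,np.ones(len(P))]
w=np.ones(len(P))>0
for _ in range(6):
    s=np.linalg.lstsq(A[w],(P[w]**2).sum(1),rcond=None)[0]; r=np.sqrt(s[2]+s[0]**2+s[1]**2); e=np.hypot(*(P-s[:2]).T)-r; w=abs(e)<max(1.,1.5*abs(e[w]).mean())
print("axis",s[:2],"r",r,w.sum(),len(w)); ax=s[:2]
b=blob(c,*BLUE,(350,135,395,185)); r_=blob(c,*RED,(275,160,312,192)); y=blob(c,*YEL,(325,275,370,310))
for nm,q,z in (("blue",b,90),("red",r_,61),("yel",y,90)):
    p=at_z(c,[q.mean(0)],z)[0,:2]; d=p-ax; print(nm,len(q),q.min(0),q.max(0),q.mean(0),p,"rad",np.hypot(*d),"bearing",np.arctan2(-d[1],-d[0]))
print("screws",at_z(c,[[353,127],[233,207],[432,258]],50))
E
python3 -c "
import cv2
i=cv2.imread('pics/w1.png')[110:330,220:450];cv2.imwrite('pics/w1c.png',cv2.resize(i,None,fx=2.6,fy=2.6,interpolation=2))"
```

```text
ring [ 288  172   91   90 3994] [332.79068603 215.60791187]
axis [534.71581345  15.49853855] r 45.93830245548299 247 437
blue 137 [366 152] [380 164] [373.27737226 157.76642336] [501.1720185   78.45589586] rad 71.33593077106515 bearing -1.0812528949587255
red 129 [285 170] [300 184] [292.80620155 176.88372093] [478.62519164   0.72747255] rad 58.00295032234765 bearing 0.25749671332868734
yel 208 [339 281] [357 299] [349.01442308 289.5625    ] [604.84083035  -7.41286034] rad 73.77296384458899 bearing 2.8258038845749307
screws [[467.57878865  79.48189829  50.        ]
 [472.86596598 -73.32524336  50.        ]
 [636.11870507  85.99738102  50.        ]]
```

View pics/w1c.png

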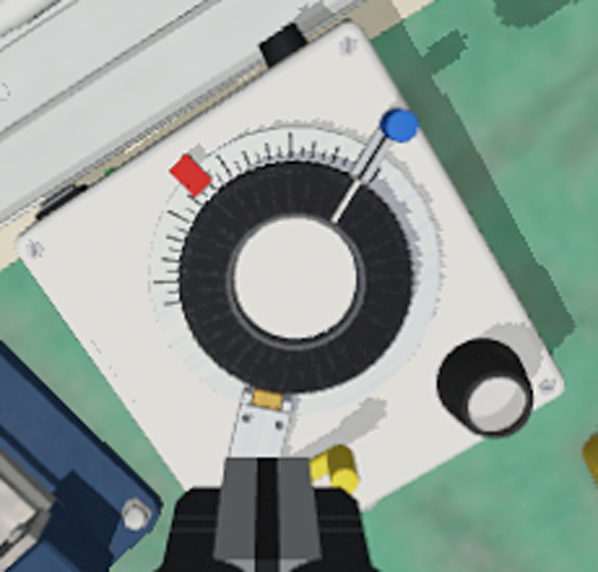

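The points match the given sizes: ring radius about 46, knob at 71.3, tab at 58.0 (expected 47, 72 and 58.5). The base yaw is 0.036, the axis is at (534.6,15.5), and the clamp pivot is near (611,-54). Now I'll open the clamp.

```bash
cat >> h.py <<'E'
T=0.036; AX=np.array([534.6,15.5]); Z=78
PIV=AX+np.array([[np.cos(T),-np.sin(T)],[np.sin(T),np.cos(T)]])@[74,-72]
u=lambda a:np.array([np.cos(a),np.sin(a)])
def pose_clamp(th,off,z=Z):   # off>0: tool centre behind the knob (opening push); <0: other side
    a=np.pi/2+T-th; p=PIV+48*u(a)-off*u(a-np.pi/2)
    return [*p,z],R(a+np.pi/2)
def pose_iris(b,off,z=Z):     # off>0: tool centre clockwise of knob (ccw push); b = bearing from the base's -x
    a=np.pi+b+T; p=AX+72*u(a)-off*u(a+np.pi/2)
    return [*p,z],R(a-np.pi/2)
E
python3 - <<'E'
from workcell import *
from h import *
f=lambda:np.round(read_state()["ft_force"],1)
movep(*pose_clamp(0,26,130))
p,r=pose_clamp(0,26); print("down hit",movel(p,r,100,guard=8)); print(f())
for th,sp in [(0.0,30)]+[(t,50) for t in (.2,.4,.6,.8,.95)]+[(t,12) for t in (1.0,1.05,1.09,1.13)]:
    p,r=pose_clamp(th,16.5); h=movel(p,r,sp,guard=12 if th<.9 else 8)
    print(th,h,f())
    if h: break
s=read_state();print(s["time"],s["eef_pos"])
if th>1:
    p,r=pose_clamp(th-.1,40,Z); movel(p,None,100); p[2]=300; p[:2]=[520,10]; movel([p[0],p[1],150],None,250); movep(p,R(2.6))
    c=camera("wrist"); cv2.imwrite("pics/w2.png",c["image"][100:400,150:550]); np.savez("w2.npz",**c); print(read_state()["time"])
E
```

```text
down hit False
[ 0.3 -0.7  0.4]
0.0 False [-0.9 -0.1 -0.5]
0.2 False [-0.1 -0.6 -0.2]
0.4 False [-0.4  0.9 -0.5]
0.6 False [-0.1 -0.2  0.1]
0.8 False [-0.8  0.3  0.1]
0.95 False [-0.4  0.8 -0.1]
1.0 False [-2.2  0.2  0.6]
1.05 False [-1.7  0.5  0.5]
1.09 True [-1.1  1.6  0.2]
7.6333 [643.39124584 -14.36557661  77.44624887]
9.4167
```

View pics/w2.png

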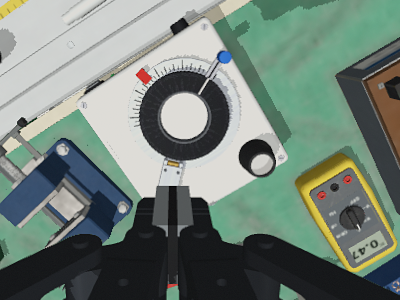

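The yellow knob has left its clamped spot and the stop was felt at about 1.06 rad, so the clamp is open. Next I'll push the iris knob to just short of the tab and look.

```bash
cat >> h.py <<'E'
def look(tag,pos=(520,10,300),yaw=2.6):
    from workcell import camera,read_state
    c=camera("wrist"); cv2.imwrite(f"pics/{tag}.png",c["image"][100:400,150:550]); np.savez(tag+".npz",**c)
    z=c; out={}
    for nm,col,zz,rad in (("blue",BLUE,90,71.5),("red",RED,61,58.2)):
        p=mask_px(c,*col); P=at_z(c,p,zz)[:,:2]; rr=np.hypot(*(P-AX).T)
        sel=abs(rr-rad)<14; sel&=P[:,0]<AX[0]+40
        q=at_z(c,[p[sel].mean(0)],zz)[0,:2]-AX; out[nm]=np.arctan2(-q[1],-q[0])-T
        print(nm,sel.sum(),np.hypot(*q).round(1),out[nm].round(4))
    print("t",read_state()["time"]); return out
E
python3 - <<'E'
from workcell import *
from h import *
f=lambda:np.round(read_state()["ft_force"],1)
b0,bt=-1.117,.2215
print(inverse_kinematics(*pose_iris(bt,17)))
movep(*pose_iris(b0,28,130))
p,r=pose_iris(b0,28); print("down hit",movel(p,r,100,guard=8))
for b in [b0]+list(np.linspace(b0,bt-.08,7)[1:]):
    p,r=pose_iris(b,17); h=movel(p,r,50,guard=10); print(round(b,2),h,f())
    if h: break
p,r=pose_iris(b,28); movel(p,None,80); p[2]=130; movel(p,None,150)
movep([520,10,300],R(2.6)); print(look("w3"))
E
```

```text
[-0.50643003  0.57929829  0.46388641  2.16015966 -0.52431938  0.51124761
  0.61470363]
down hit False
-1.12 False [ 0.7  0.5 -0.2]
-0.91 False [0.7 0.3 0.2]
-0.7 False [-0.2 -0.   1. ]
-0.49 False [ 0.1  0.5 -0.6]
-0.28 False [-1.   0.6  0.5]
-0.07 False [-0.2 -0.  -0.3]
0.14 False [ 0.6  0.5 -0.1]
blue 132 71.1 0.1588
red 34 58.5 0.2751
t 16.4
{'blue': np.float64(0.15882780827834936), 'red': np.float64(0.275078259163526)}
```

View pics/w3.png

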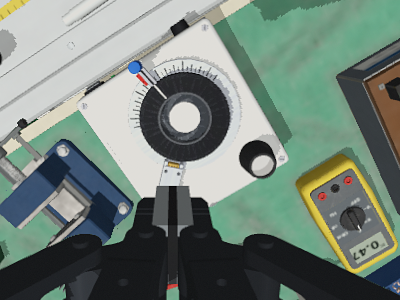

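The lever is at 0.159 and the tab at 0.2215, so it stopped short as planned. The pusher contact leads the command by about 0.017. Next comes the final nudge, then a closer look.

```bash
python3 - <<'E'
from workcell import *
from h import *
bt=.2215; b=bt-.017
movep(*pose_iris(.14,28,130)); 
p,r=pose_iris(.14,28); print(movel(p,r,100,guard=8))
p,r=pose_iris(.13,18); movel(p,r,60,guard=8)
p,r=pose_iris(b,17); print(movel(p,r,20,guard=10))
p,r=pose_iris(b,28); movel(p,None,80); p[2]=130; movel(p,None,150)
movep([545,-5,215],R(2.6)); c=look("w4"); print(c)
C=dict(np.load("w4.npz")); print(C["cam_to_world"][:3,3])
d=AX-9999
# crop about the tab
w=np.linalg.inv(C["cam_to_world"])@[*(AX+58.5*u(np.pi+bt+T)),61,1]
x=int(C["cx"]+C["fx"]*w[0]/-w[2]); y=int(C["cy"]-C["fy"]*w[1]/-w[2]); print(x,y)
i=C["image"][max(0,y-60):y+100,max(0,x-80):x+120]
cv2.imwrite("pics/w4c.png",cv2.resize(i,None,fx=3.7,fy=3.7,interpolation=2))
E
```

```text
False
False
blue 255 71.0 0.2145
red 23 57.6 0.1497
t 20.1333
{'blue': np.float64(0.21452292244537416), 'red': np.float64(0.14968871024321737)}
[487.98458186  29.46024065 356.7138233 ]
284 150
```

View pics/w4c.png

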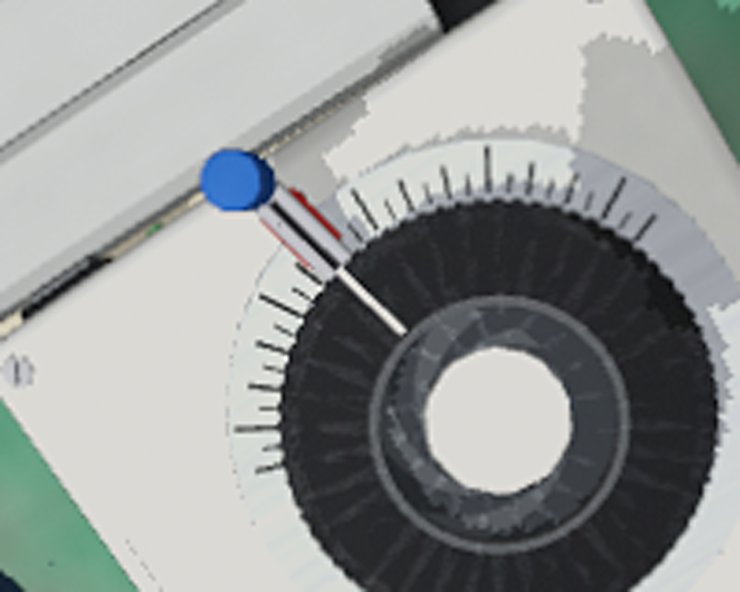

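Red shows on both sides of the arm. The side nearer the camera shows a little more, which about 0.7 mm of parallax explains, so the lever is centred on the tab within about 0.5 mm. Now I'll close the clamp.

```bash
python3 - <<'E'
from workcell import *
from h import *
f=lambda:np.round(read_state()["ft_force"],1)
movep(*pose_clamp(1.06,-30,130))
p,r=pose_clamp(1.06,-30); print("down hit",movel(p,r,100,guard=8)); print(f())
for th,sp in [(1.05,30)]+[(t,45) for t in (.85,.65,.45,.25,.1)]+[(t,12) for t in (.04,0,-.03,-.06,-.09)]:
    p,r=pose_clamp(th,-17.5); h=movel(p,r,sp,guard=10 if th>.05 else 8); print(th,h,f())
    if h: break
s=read_state();print(s["time"],s["eef_pos"])
p,r=pose_clamp(th,-32); movel(p,None,80); p[2]=130; movel(p,None,150)
movep([520,10,300],R(2.6)); print(look("w5"))
E
```

```text
down hit False
[0.2 0.1 0.2]
1.05 False [ 0.4  0.4 -1.3]
0.85 False [0.2 0.4 0.1]
0.65 False [-0.5 -0.1  0.3]
0.45 False [ 0.3  0.6 -0.2]
0.25 False [-0.  -0.5 -0.1]
0.1 False [-0.1  0.1  0.4]
0.04 False [ 2.  -0.2 -0.6]
0 False [ 1.5 -1.3 -1.6]
-0.03 False [ 3.1  0.7 -0.4]
-0.06 True [ 4.4  0.  -0.6]
25.0833 [625.26033203  -4.35884816  78.07837828]
blue 135 71.3 0.2161
red 19 58.0 0.152
t 26.7917
{'blue': np.float64(0.21611081111913735), 'red': np.float64(0.15203802533784172)}
```

View pics/w5.png

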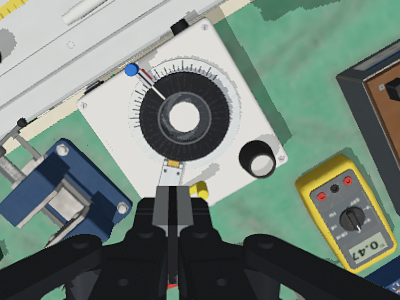

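The yellow knob is back at its starting spot, pixel (349,290), and the stop was felt. The ring still reads 0.216 against the tab's 0.2215, and the loose things haven't moved. The arm is clear, so I'm handing in.

```bash
python3 -c "
from workcell import *
print(finish_job())"
```

```text
the job is handed in; nothing more can be done
None
```

The job is done and handed in at about 27 s: I swung the clamp back to its stop, set the iris lever on the red tab (within about 0.01 rad by the camera), and pushed the clamp forward against its stop, leaving the loose things where they were.

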